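# Set up the kebab grill from the drying rack

## Task

Set up the kebab grill: lift every skewer off the drying rack and stand each in a drive socket of its own, pressing lightly and turning it until its square shank drops fully home, and stand the basting brush, handle up, in the drinking glass. When all of them are in place, press the grill's start button all the way down and let it spring back; leave the salt shaker and the small dropper bottle where they stand.

Things in the scene. Friction and masses are not known exactly. Their poses are not given: they have to be found in the camera images.
- skewer0: Steel skewer, 194 mm long, 90 g, wooden handle up, hung by its collar in the rack; two to four of the four alike are present. Origin at its lower tip, z up the 8 mm shaft. Square drive shank 14 x 14 mm, sides parallel to x and y, from 7 to 30 mm above the tip; below it a round tapered nose 13 mm thick, 7 mm long, that enters a socket at any turn. Fits any socket.
- skewer0_grip (a point): Point on the skewer's axis in its wooden handle, 167 mm above the tip, axes as the skewer's. Handle: 24 mm along its own x, 16 mm along its own y (flat sides), from 135 to 194 mm above the tip; round steel collar below it 36 mm across, 5 mm thick, underside 130 mm above the tip.
- skewer1: Steel skewer, 194 mm long, 90 g, wooden handle up, hung by its collar in the rack; two to four of the four alike are present. Origin at its lower tip, z up the 8 mm shaft. Square drive shank 14 x 14 mm, sides parallel to x and y, from 7 to 30 mm above the tip; below it a round tapered nose 13 mm thick, 7 mm long, that enters a socket at any turn. Fits any socket.
- skewer1_grip (a point): Point on the skewer's axis in its wooden handle, 167 mm above the tip, axes as the skewer's. Handle: 24 mm along its own x, 16 mm along its own y (flat sides), from 135 to 194 mm above the tip; round steel collar below it 36 mm across, 5 mm thick, underside 130 mm above the tip.
- skewer2: Steel skewer, 194 mm long, 90 g, wooden handle up, hung by its collar in the rack; two to four of the four alike are present. Origin at its lower tip, z up the 8 mm shaft. Square drive shank 14 x 14 mm, sides parallel to x and y, from 7 to 30 mm above the tip; below it a round tapered nose 13 mm thick, 7 mm long, that enters a socket at any turn. Fits any socket.
- skewer2_grip (a point): Point on the skewer's axis in its wooden handle, 167 mm above the tip, axes as the skewer's. Handle: 24 mm along its own x, 16 mm along its own y (flat sides), from 135 to 194 mm above the tip; round steel collar below it 36 mm across, 5 mm thick, underside 130 mm above the tip.
- skewer3: Steel skewer, 194 mm long, 90 g, wooden handle up, hung by its collar in the rack; two to four of the four alike are present. Origin at its lower tip, z up the 8 mm shaft. Square drive shank 14 x 14 mm, sides parallel to x and y, from 7 to 30 mm above the tip; below it a round tapered nose 13 mm thick, 7 mm long, that enters a socket at any turn. Fits any socket.
- skewer3_grip (a point): Point on the skewer's axis in its wooden handle, 167 mm above the tip, axes as the skewer's. Handle: 24 mm along its own x, 16 mm along its own y (flat sides), from 135 to 194 mm above the tip; round steel collar below it 36 mm across, 5 mm thick, underside 130 mm above the tip.
- brush: Basting brush, 194 mm long, 80 g, handle up, hung by its collar in one of the rack's five places. Origin at its lower tip, z up the 8 mm shaft. Lower end: dark rubber brush block 24 x 12 mm, 34 mm high, under a steel ferrule 28 x 15 mm that ends 49 mm above the tip. Handle and collar as on the skewers.
- brush_grip (a point): Point on the brush's axis in its wooden handle, 167 mm above the tip, axes as the brush's. Handle: 24 mm along its own x, 16 mm along its own y (flat sides), from 135 to 194 mm above the tip; round steel collar below it 36 mm across, 5 mm thick, underside 130 mm above the tip.
- tumbler: Clear drinking glass, 81 mm across the rim, 92 mm high, empty, loose. Origin at the centre of its underside, z up; inner floor 11 mm above it; about 70 mm wide inside at the mouth, 50 mm at the floor.
- rack: Fixed drying rack, foot 110 x 290 mm, bar along its y 170 mm high, origin under the bar's middle. Five pairs of prongs, 52 mm apart, point along its -x (to the robot). Collars lie on the prongs (tops 170 mm high), axis 34 mm before the bar, behind upturned ends 9 mm high, 62 mm before the bar: lift 12 mm or more, then draw out along -x 45 mm or more. Nothing above 180 mm.
- grill: Table-top kebab grill, fixed: steel base 175 x 270 mm, top 27.5 mm high, four drive sockets in a row along its y, 62 mm apart, and an upright reflector 43 mm behind the row (its +x), 140 mm high. Origin at the counter under the row's middle, z up; its -x faces the robot.
- socket0 (a point): Mouth centre of a drive socket, 61.5 mm high: 30 mm square nut with a square hole 16 mm wide, 30 mm deep. The nut has stopped at any angle, which this point's axes (the grill's) do not show; a quarter turn covers all cases. The geared nut does not turn below 0.25 N m. A skewer out of line stops with its tip 7 mm below the mouth; in line it drops to 30 mm.
- socket1 (a point): Mouth centre of a drive socket, 61.5 mm high: 30 mm square nut with a square hole 16 mm wide, 30 mm deep. The nut has stopped at any angle, which this point's axes (the grill's) do not show; a quarter turn covers all cases. The geared nut does not turn below 0.25 N m. A skewer out of line stops with its tip 7 mm below the mouth; in line it drops to 30 mm.
- socket2 (a point): Mouth centre of a drive socket, 61.5 mm high: 30 mm square nut with a square hole 16 mm wide, 30 mm deep. The nut has stopped at any angle, which this point's axes (the grill's) do not show; a quarter turn covers all cases. The geared nut does not turn below 0.25 N m. A skewer out of line stops with its tip 7 mm below the mouth; in line it drops to 30 mm.
- socket3 (a point): Mouth centre of a drive socket, 61.5 mm high: 30 mm square nut with a square hole 16 mm wide, 30 mm deep. The nut has stopped at any angle, which this point's axes (the grill's) do not show; a quarter turn covers all cases. The geared nut does not turn below 0.25 N m. A skewer out of line stops with its tip 7 mm below the mouth; in line it drops to 30 mm.
- button_top (a point): Centre of the top of the grill's start button when not pressed, 49.5 mm above the counter, on the base in front of the sockets; a grey round spring button 28 mm across that goes down 6 mm with about 5 N.
- start (a joint): Travel of the start button in m: 0 released, 0.006 fully pressed; it springs back.
- salt_shaker: Salt shaker with grey cap, 44 mm across, 90 mm high; bystander. Origin at the centre of its underside.
- vanilla_bottle: Small dropper bottle, 33 mm across, 102 mm high; bystander. Origin at the centre of its underside.
There are look-alikes about, which are no part of the job. What is shaped like the skewer2 but pink or yellow is not meant.

How it is judged (in metres and radians):
On the way, in this order (a step that is already met when the one before it is completed fails the run):
1. every skewer present stands fully home in a drive socket and the brush stands in the glass (((horizontal distance between skewer0 and socket0 below 0.004 m and z of skewer0 in the frame of socket0 below -0.025 m and angle between skewer0's own z axis and vertical below 0.15 rad) or (horizontal distance between skewer0 and socket1 below 0.004 m and z of skewer0 in the frame of socket1 below -0.025 m and angle between skewer0's own z axis and vertical below 0.15 rad) or (horizontal distance between skewer0 and socket2 below 0.004 m and z of skewer0 in the frame of socket2 below -0.025 m and angle between skewer0's own z axis and vertical below 0.15 rad) or (horizontal distance between skewer0 and socket3 below 0.004 m and z of skewer0 in the frame of socket3 below -0.025 m and angle between skewer0's own z axis and vertical below 0.15 rad)) and ((horizontal distance between skewer1 and socket0 below 0.004 m and z of skewer1 in the frame of socket0 below -0.025 m and angle between skewer1's own z axis and vertical below 0.15 rad) or (horizontal distance between skewer1 and socket1 below 0.004 m and z of skewer1 in the frame of socket1 below -0.025 m and angle between skewer1's own z axis and vertical below 0.15 rad) or (horizontal distance between skewer1 and socket2 below 0.004 m and z of skewer1 in the frame of socket2 below -0.025 m and angle between skewer1's own z axis and vertical below 0.15 rad) or (horizontal distance between skewer1 and socket3 below 0.004 m and z of skewer1 in the frame of socket3 below -0.025 m and angle between skewer1's own z axis and vertical below 0.15 rad)) and ((horizontal distance between skewer2 and socket0 below 0.004 m and z of skewer2 in the frame of socket0 below -0.025 m and angle between skewer2's own z axis and vertical below 0.15 rad) or (horizontal distance between skewer2 and socket1 below 0.004 m and z of skewer2 in the frame of socket1 below -0.025 m and angle between skewer2's own z axis and vertical below 0.15 rad) or (horizontal distance between skewer2 and socket2 below 0.004 m and z of skewer2 in the frame of socket2 below -0.025 m and angle between skewer2's own z axis and vertical below 0.15 rad) or (horizontal distance between skewer2 and socket3 below 0.004 m and z of skewer2 in the frame of socket3 below -0.025 m and angle between skewer2's own z axis and vertical below 0.15 rad)) and ((horizontal distance between skewer3 and socket0 below 0.004 m and z of skewer3 in the frame of socket0 below -0.025 m and angle between skewer3's own z axis and vertical below 0.15 rad) or (horizontal distance between skewer3 and socket1 below 0.004 m and z of skewer3 in the frame of socket1 below -0.025 m and angle between skewer3's own z axis and vertical below 0.15 rad) or (horizontal distance between skewer3 and socket2 below 0.004 m and z of skewer3 in the frame of socket2 below -0.025 m and angle between skewer3's own z axis and vertical below 0.15 rad) or (horizontal distance between skewer3 and socket3 below 0.004 m and z of skewer3 in the frame of socket3 below -0.025 m and angle between skewer3's own z axis and vertical below 0.15 rad)) and horizontal distance between brush and tumbler below 0.04 m and z of brush in the frame of tumbler between 0 and 0.03 m and angle between brush's own z axis and vertical below 0.75 rad and angle between tumbler's own z axis and vertical below 0.1 rad), for 0.2 s.
2. the start button is pressed (value of joint start above 0.004 m), for 0.05 s.
At the end, for the whole second after the job is handed in: Each skewer present: tip within 4 mm of a socket's axis, 25 mm or more below its mouth, tilt under 0.15 rad. Brush: tip within 40 mm of the upright glass's axis and under 30 mm above its underside, lean under 0.75 rad, handle up. Button back under 2 mm; all at rest (all of step 1 and value of joint start below 0.002 m and linear speed of each of skewer0, skewer1, skewer2, skewer3, brush, tumbler below 0.02 m/s); the robot touches nothing.
It fails at once if a skewer is pressed on the grill with more than 60 N (contact force between any of skewer0, skewer1, skewer2, skewer3 and grill above 60 N).
It fails at once if the salt shaker or the small dropper bottle is moved more than 30 mm (distance of any of salt_shaker, vanilla_bottle from where it was at the start of the episode above 0.03 m).
Of skewer0, skewer1, skewer2, skewer3 only 2 to 4 are there at a start; the rules pass over those that are not, and their reading is None.
At some moment in a run one of tumbler may be knocked a few centimetres aside while the robot is not near it.
It also fails if it takes over 210 s, if anything falls off the work surface, if the arm or the gripper's body presses on something with over 40 N, if the wrist force passes 120 N, or if a joint passes its speed limit or range.

## Robot

A 7-joint arm with a two-finger parallel gripper is mounted at the origin on the work surface; the furniture and walls round the work are solid. World frame = base frame: x ahead of the robot, y to its left, z up, the work surface at z = 0. Lengths are in mm, angles in rad, forces in N, time in s.
With the tool pointing down it reaches from about 400 to 900 mm from the base axis. Payload 5.6 kg.
Tool frame: the origin (TCP) lies midway between the tips of the shut fingers; the grasp point (between the pads) lies 19 mm behind it; x points along the fingers, y is the direction in which the jaws open and shut, and the axes are right-handed (so a half turn about x gives the same grasp; the last joint's range is limited). The gripper opens to 92 mm and grips with 3 to 60 N. Pads are 20 mm wide; open, the fingers measure 128 mm over their backs; the gripper's body (75 mm by 189 mm) begins 69 mm behind the grasp point.
Start: joints at [-1.374, 0.468, -0.012, 1.603, 0.006, 1.071, -0.056], TCP at [154.423, 631.398, 185.392] pointing down, gripper open.
Joint ranges: [-2.53, 2.53], [-0.31, 2.02], [-1.57, 1.55], [0.28, 2.44], [-1.29, 4.43], [0.15, 1.84], [-2.92, 2.92]. Speed limits (rad/s): [2.57, 2.57, 3.14, 3.14, 3.14, 3.14, 3.14].

## Interface

Orientations are given as a rotation vector (axis times angle).
In Python, from cell import robot, grip, kin, viewer gives the robot as it stands. Calls block until the motion is done:
- robot.movep(position, orientation): joint-space move of the TCP to a pose.
- robot.servo_line(position, feed=150, rotation=None): straight line of the TCP; rotation=None keeps the orientation; feed is the mean speed in mm/s.
- robot.goto_joints(angles): joint-space move.
- grip(opening, newtons=None): opening from 0.0 (shut) to 1.0 (fully open); newtons is the grip in N (None keeps the last); returns when the fingers have stopped.
- robot.hold(seconds).
- kin.ik(position, orientation): joint angles nearest the present ones, or None.
- robot.observe(): the state.
- viewer.read_camera(name): name is "scene" or "top" or "wrist"; returns the picture (400x640x3 uint8, red, green, blue); there is no depth.
- viewer.camera_info(name): a dict with "camera_matrix" (3x3 intrinsics, pixels), "R" (3x3) and "t" (3): a world point X has camera coordinates R X + t. Camera axes: x right, y down, z forward; pixel columns grow to the right and rows downward; lengths in mm; the calibration is good to about 2 mm. The wrist camera is an equidistant fisheye: a pixel r from the principal point sees the ray r / f radians off the axis. A picture is of the moment at which its call begins: read the wrist's pose just before it. camera_info takes no time and is no camera call; for the wrist camera it gives the pose at the moment of the call.
A pose or a line that the arm cannot do raises robot.IKError and nothing moves.
- robot.job_done(): hands the job in, once; it reports no verdict.
Trained networks look in the newest picture that a camera, given by its name, has taken for a name from the list of things; names that differ only in an ending like _2 or _b are one class to them, and where a whole thing is asked for, a point or a joint stands for the part that bears it (a point fixed in the world has none). Each returns a list of dicts, best first, with "confidence" (0 to 1); they miss things now and then, are a little off and sometimes report something else, mostly with a low value. They report only what shows in the picture. A call takes as long as a camera call. They do not tell look-alikes from the thing itself.
- viewer.silhouettes(name, camera): "mask" (400x640 bool, what is visible of it).
- viewer.pinpoint(name, camera): "at" ([x, y, z] in mm, in the coordinates of the camera as it stood for that picture, good to about 4 mm: a listed point, or the origin of a listed thing).
The state is a dict: "t": time; "joints": joint angles; "joint_velocities": joint speeds; "joint_torque": joint torques, N m; "tcp_pos": TCP position; "tcp_rot": TCP orientation; "contact_force": force on the tool from outside, world axes, zero at the start; "wrist_torque": the same for the moment, N m; "grip_width": opening from 0.0 (shut) to 1.0 (fully open).
Only numpy, scipy, OpenCV 4.12 (cv2) and the standard library are available. Lean on these libraries where they do the work, as an engineer would, in place of code of your own. Each camera call takes 0.05 s, during which the arm holds its last target. There are 200 camera calls.

## Working session

There is one attempt and no reset: what is moved stays moved. The work goes in short steps, each a Python script; the robot and the scene stay as the last script left them, time stands still between calls to the robot, and variables do not carry over. Pictures are saved under pics/ and viewed, about 12 in all and at most 16, crops included, and the job is handed in when it is done.

```bash
ls; mkdir -p pics; cat > h.py <<'E'
import numpy as np, cv2
from cell import robot, grip, kin, viewer
from scipy.spatial.transform import Rotation as Rn
def snap(c,fn=None):
    im=viewer.read_camera(c); inf=viewer.camera_info(c)
    if fn: cv2.imwrite('pics/'+fn,im[...,::-1])
    return im,inf
def towld(p,inf): return np.array(inf['R']).T@(np.array(p)-np.array(inf['t']))
def pix(X,inf):
    c=np.array(inf['R'])@np.array(X,float)+np.array(inf['t']); k=np.array(inf['camera_matrix'])@c; return (k[:2]/k[2]).round(1)
E
python3 - <<'E'
from h import *
ims={}
for c in('scene','top','wrist'):
    im,inf=snap(c,c+'0.png'); print(c,inf)
    for n in('skewer0','skewer0_grip','brush','brush_grip','tumbler','rack','grill','socket0','button_top','salt_shaker','vanilla_bottle'):
        try:
            for d in viewer.pinpoint(n,c): print(c,n,round(d['confidence'],2),towld(d['at'],inf).round(0), pix(towld(d['at'],inf),inf) if c!='wrist' else '')
        except Exception as e: print(n,e)
a,b=cv2.imread('pics/scene0.png'),cv2.imread('pics/top0.png')
print(robot.observe())
E
```

```text
pics
scene {'camera_matrix': array([[380.63304158,   0.        , 319.83127858],
       [  0.        , 380.63304158, 204.17859168],
       [  0.        ,   0.        ,   1.        ]]), 'R': array([[-0.47024663, -0.88225821, -0.0221032 ],
       [-0.4360231 ,  0.25403098, -0.86333778],
       [ 0.76730174, -0.39634418, -0.50414217]]), 't': array([195.77189067, 297.52912288, 795.59182592])}
scene skewer0 0.92 [450. 217.  42.] [243.1 248.4]
scene skewer0 0.85 [307. 173.  -2.] [279.9 286.9]
scene skewer0 0.78 [440. 326.  41.] [203.7 263.5]
scene skewer0 0.7 [315. 397.   0.] [189.  316.9]
scene skewer0 0.49 [491.  -7.   1.] [310.4 230.2]
scene skewer0_grip 0.94 [445. 324. 209.] [191.7 206.5]
scene brush 0.63 [455. 173.  36.] [258.1 244.3]
scene brush_grip 0.65 [451. 169. 206.] [253.3 190.9]
scene tumbler 0.66 [489.  -4.  -0.] [309.9 231.3]
scene rack 0.64 [480. 273.  -2.] [222.4 261.6]
scene rack 0.6 [ 477. -304.   62.] [392.4 191.8]
scene grill 0.88 [ 478. -277.    2.] [384.4 209.2]
scene grill 0.4 [455. 168.  37.] [259.8 243.6]
scene socket0 0.75 [ 475. -243.   61.] [377.4 196.6]
scene s
[... 2399 characters left out ...]
s': array([-1.37400348,  0.467472  , -0.01159067,  1.6026588 ,  0.00596803,
        1.07138916, -0.05630746]), 'joint_velocities': array([-1.08491776e-03, -6.30817378e-04,  1.24307912e-03, -7.30564369e-04,
       -4.72572286e-05,  1.11091106e-03, -9.14626693e-05]), 'joint_torque': array([ 9.78221033e-05, -5.20406091e+01, -1.23361603e-02, -2.44047314e+01,
       -5.66431973e-02,  1.14453613e-02,  2.27999482e-05]), 'tcp_pos': array([154.42294629, 631.43013425, 185.42762301]), 'tcp_rot': array([ 0.18841466,  1.56255575, -0.18824799]), 'contact_force': array([-0.16695875, -0.40247476, -0.66549039]), 'wrist_torque': array([ 0.03722795, -0.00793821,  0.00504147]), 'grip_width': 1.0021368677733091}
```

```bash
python3 - <<'E'
import cv2,numpy as np
a=cv2.imread('pics/scene0.png');b=cv2.imread('pics/top0.png')
cv2.imwrite('pics/v1.png',cv2.resize(a,(800,500)))
cv2.imwrite('pics/v2.png',cv2.resize(b[140:290,200:450],(800,480),interpolation=cv2.INTER_CUBIC))
cv2.imwrite('pics/v3.png',cv2.resize(a[150:350,130:350],(660,600),interpolation=cv2.INTER_CUBIC))
E
```

```text
(no output)
```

View pics/v1.png

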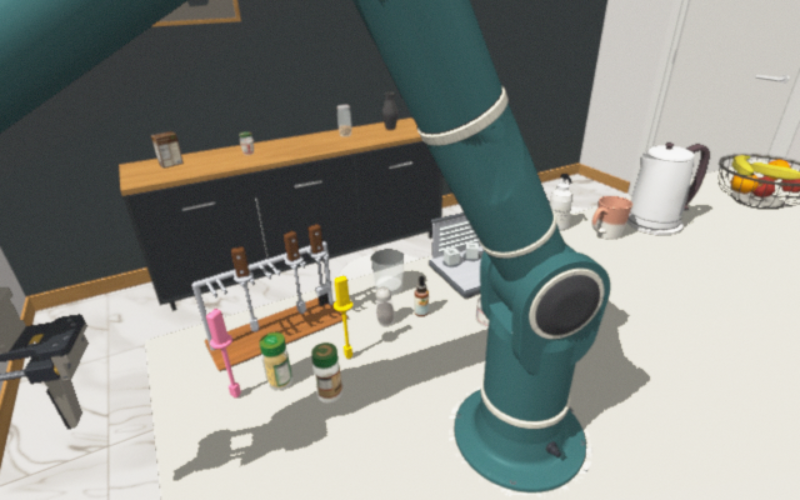

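View pics/v2.png

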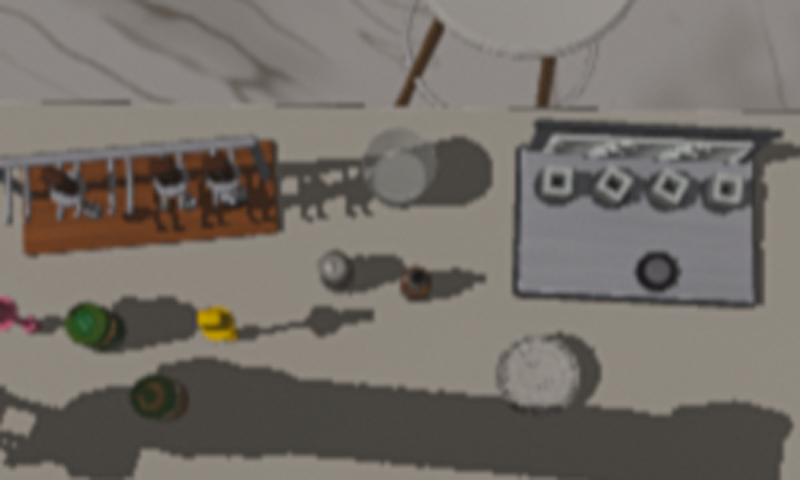

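View pics/v3.png

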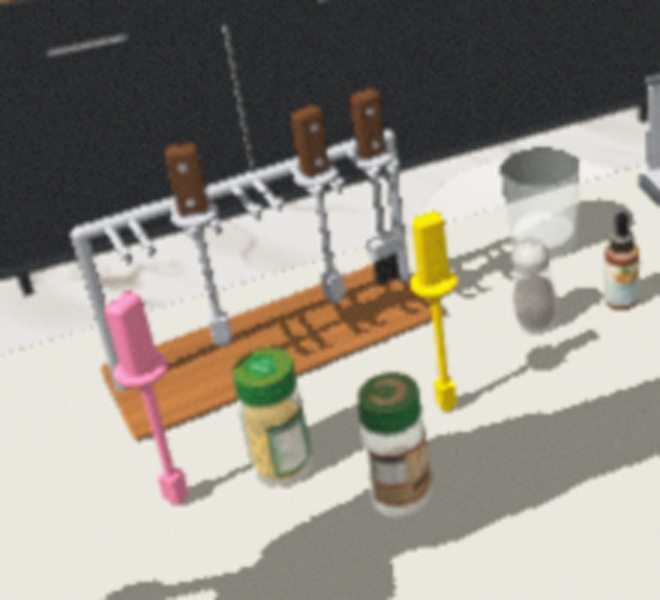

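Three brown-handled tools hang in the rack: skewers at (240,262) and (292,246) in the 800-px scene view, and the brush with its dark block at (316,238). Look-alikes are the pink one (220,330) and the yellow one (343,293), both standing in front. The glass is at (388,268), salt at (385,305), dropper at (422,297) and the grill on the right. I'll check the choice in a close wrist view.

```bash
cat >> h.py <<'E'
def down(psi):
    x=np.array([0,0,-1.]);y=np.array([np.cos(psi),np.sin(psi),0]);return Rn.from_matrix(np.c_[x,y,np.cross(x,y)]).as_rotvec()
def yaw(o=None):
    o=o or robot.observe(); y=Rn.from_rotvec(o['tcp_rot']).as_matrix()[:,1]; return np.arctan2(y[1],y[0])
def ray(p,inf): # fisheye pixel -> origin, world dir
    K=np.array(inf['camera_matrix']);d=(np.array(p,float)-K[:2,2])/K[0,0];r=np.hypot(*d)+1e-12
    c=np.r_[d/r*np.sin(r),np.cos(r)];R=np.array(inf['R']);return -R.T@inf['t'],R.T@c
def atz(p,z,inf):
    o,d=ray(p,inf);return o+d*(z-o[2])/d[2]
def wpix(X,inf):
    c=np.array(inf['R'])@np.array(X,float)+np.array(inf['t']);th=np.arctan2(np.hypot(c[0],c[1]),c[2]);K=np.array(inf['camera_matrix'])
    return K[:2,2]+K[0,0]*th*c[:2]/np.hypot(c[0],c[1])
def topdown(im,inf,x0,x1,y0,y1,z,s):
    # metric rectification of plane z: rows = x descending, cols = y descending
    xs=np.arange(x1,x0,-1/s);ys=np.arange(y1,y0,-1/s);Y,X=np.meshgrid(ys,xs)
    P=np.stack([X,Y,np.full_like(X,z)],-1)@np.array(inf['R']).T+inf['t']
    rr=np.hypot(P[...,0],P[...,1]);th=np.arctan2(rr,P[...,2]);K=inf['camera_matrix']
    u=K[0,2]+K[0,0]*th*P[...,0]/rr;v=K[1,2]+K[0,0]*th*P[...,1]/rr
    return cv2.remap(im,u.astype(np.float32),v.astype(np.float32),cv2.INTER_CUBIC)
E
python3 - <<'E'
from h import *
print('yaw',yaw(),robot.observe()['t'])
p0=yaw()
for psi in (np.pi/2,-np.pi/2):
    print(psi,kin.ik([390,250,330],down(psi)))
psi=min((np.pi/2,-np.pi/2),key=lambda a:abs((a-p0+np.pi)%(2*np.pi)-np.pi))
robot.movep([390,250,330],down(psi))
im,inf=snap('wrist','w1.png'); print(psi,robot.observe()['t'],'cam',(-inf['R'].T@inf['t']).round())
for n in('skewer0','skewer0_grip','brush','brush_grip','rack'):
    for d in viewer.pinpoint(n,'wrist'): print(n,round(d['confidence'],2),towld(d['at'],inf).round(1),wpix(towld(d['at'],inf),inf).round())
cv2.imwrite('pics/v4.png',cv2.resize(im[...,::-1],(800,500)))
E
```

```text
yaw 1.3309008044955808 1.8
1.5707963267948966 [-8.26757612e-01  9.27638842e-03  1.86974071e-01  1.85700729e+00
 -1.80236077e-03  1.27547110e+00  9.31529507e-01]
-1.5707963267948966 [-1.21880737 -0.01309965  0.5808314   1.87694892  0.00751285  1.27560317
 -2.21099736]
1.5707963267948966 3.5667 cam [304. 251. 529.]
skewer0 0.9 [310.3 176.3  -3.8] [274. 105.]
skewer0 0.82 [448.4 220.5  37.5] [299. 189.]
skewer0 0.57 [312.4 400.6  -2.5] [404. 108.]
brush 0.6 [454.  172.7  39.8] [270. 193.]
brush_grip 0.95 [454.  174.5 207.1] [251. 235.]
rack 0.66 [480.4 277.5  -2.9] [332. 200.]
```

View pics/v4.png

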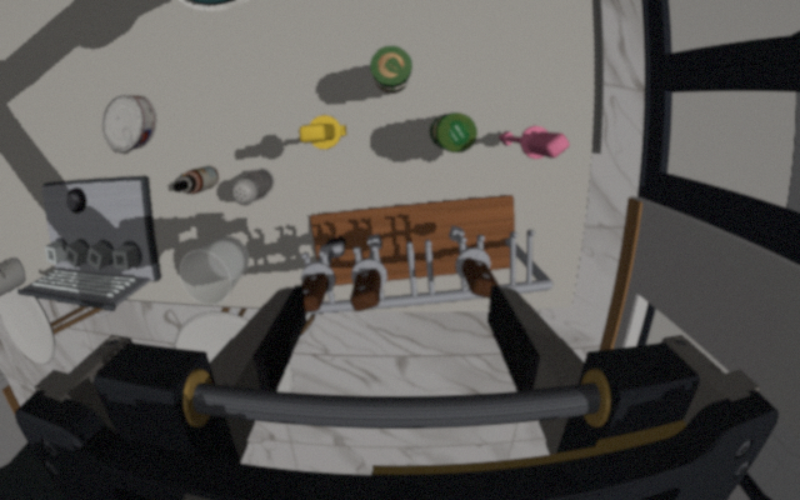

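```bash
python3 - <<'E'
from h import *
out=[]
for i,(x,y) in enumerate([(443,325),(450,220),(455,172)]):
    robot.movep([x+82,y,275],down(np.pi/2)); robot.hold(.2)
    im,inf=snap('wrist',f'hd{i}.png')
    np.savez(f'hd{i}.npz',im=im,**inf)
    print((-inf['R'].T@inf['t']).round(),robot.observe()['t'])
    for n in('skewer0_grip','brush_grip'):
        for d in viewer.pinpoint(n,'wrist'): print(n,round(d['confidence'],2),towld(d['at'],inf).round(1),wpix(towld(d['at'],inf),inf).round())
    t=topdown(im,inf,x-50,x+50,y-40,y+40,234,6); 
    t[::60]=(t[::60]*.8).astype('u1')+50
    t[:,::60]=(t[:,::60]*.8).astype('u1')+50
    out.append(t)
v=np.hstack(out)[...,::-1]; v=cv2.resize(v,(800,int(v.shape[0]*800/v.shape[1])));print(v.shape)
cv2.imwrite('pics/v5.png',v)
E
```

```text
[439. 325. 475.] 4.7667
skewer0_grip 0.61 [437.7 328.3 208.6] [321.  99.]
brush_grip 0.67 [453.5 170.7 209.3] [153. 125.]
[446. 222. 474.] 5.6167
skewer0_grip 0.71 [437.3 327.9 208.4] [437.  96.]
skewer0_grip 0.43 [ 476.2 -245.5   60.8] [ 54. 141.]
brush_grip 0.87 [453.  172.7 207.8] [260. 110.]
[451. 173. 474.] 6.275
skewer0_grip 0.78 [436.6 327.1 210. ] [484.  95.]
brush_grip 0.95 [451.1 174.1 207.5] [318. 101.]
(333, 800, 3)
```

View pics/v5.png

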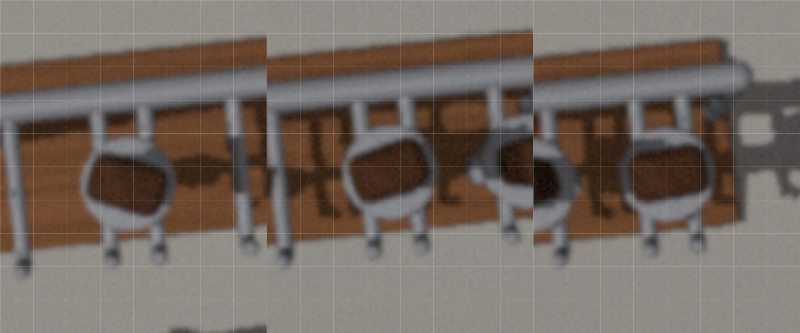

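The wrist crop shows brown handles on round steel collars for all three: two skewers (left, middle) and the brush (right), none pink or yellow. Next I'll fit the handle rectangles and survey the grill.

```bash
cat > meas.py <<'E'
from h import *
def handle(im,inf,x,y,zt=234.,s=8):
    t=topdown(im,inf,x-45,x+45,y-45,y+45,zt,s)
    hsv=cv2.cvtColor(t,cv2.COLOR_RGB2HSV)
    m=((hsv[...,2]<105)&(hsv[...,1]>80)).astype('u1')
    m=cv2.morphologyEx(m,cv2.MORPH_OPEN,np.ones((17,17)))
    n,l,st,c=cv2.connectedComponentsWithStats(m)
    k=min(range(1,n),key=lambda k:np.hypot(*(c[k]-45*s))+(1e4 if st[k,4]<150*s*s else 0))
    cs,_=cv2.findContours((l==k).astype('u1'),0,2);r=cv2.minAreaRect(max(cs,key=cv2.contourArea))
    b=cv2.boxPoints(r);P=np.c_[x+45-b[:,1]/s,y+45-b[:,0]/s]
    e=[P[1]-P[0],P[2]-P[1]];L=[np.hypot(*a) for a in e];sh=e[int(np.argmin(L))]
    psi=np.arctan2(sh[1],sh[0]);psi=(psi+np.pi/2)%np.pi-np.pi/2
    return P.mean(0),psi,sorted(L)
if __name__=='__main__':
    for i,(x,y) in enumerate([(443,325),(450,220),(455,172)]):
        d=np.load(f'hd{i}.npz');print(handle(d['im'],dict(R=d['R'],t=d['t'],camera_matrix=d['camera_matrix']),x,y))
E
python3 meas.py
python3 - <<'E'
from h import *
# over the grill
o=[]
for i,(x,y) in enumerate([(474,-275)]):
    robot.movep([x+30,-60,330],down(np.pi/2));robot.movep([x+95,y,150+30],down(np.pi/2)) if False else robot.movep([x+82,y,225],down(np.pi/2))
    robot.hold(.2); im,inf=snap('wrist');np.savez('gr.npz',im=im,**inf)
    print((-inf['R'].T@inf['t']).round(),robot.observe()['t'])
    for n in('socket0','button_top','grill'):
        for d in viewer.pinpoint(n,'wrist'): print(n,round(d['confidence'],2),towld(d['at'],inf).round(1))
    t=topdown(im,inf,360,500,-400,-150,61.5,3.2)
    cv2.imwrite('pics/v6.png',t[...,::-1]);print(t.shape)
E
```

```text
(array([437.68854, 326.72934], dtype=float32), np.float32(-0.29358852), [np.float32(14.091031), np.float32(22.052032)])
(array([448.6858 , 223.19763], dtype=float32), np.float32(0.33029628), [np.float32(13.959455), np.float32(21.888527)])
(array([452.9758 , 171.67981], dtype=float32), np.float32(0.1549964), [np.float32(13.893946), np.float32(22.569885)])
[ 471. -273.  425.] 8.5417
socket0 0.97 [ 479.7 -184.1   60.7]
socket0 0.87 [ 473.6 -244.9   62. ]
socket0 0.65 [ 468.  -371.7   60.8]
socket0 0.6 [ 473.7 -304.7   63.8]
button_top 0.82 [ 378.1 -292.1   52.9]
grill 0.73 [ 476.1 -272.9   -1.6]
(448, 800, 3)
```

View pics/v6.png

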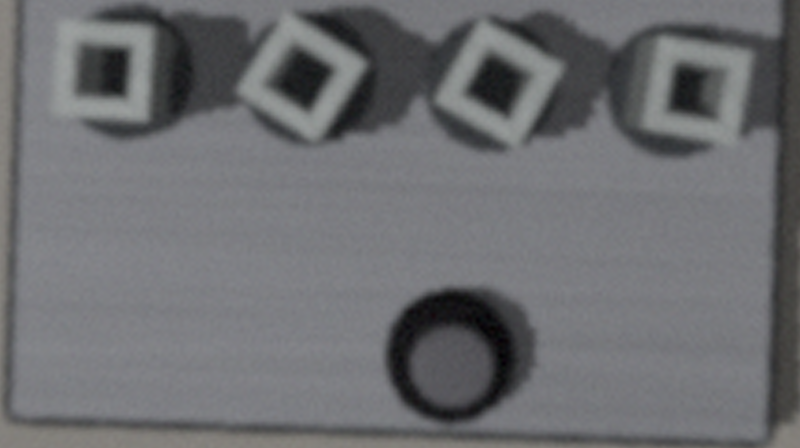

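The crop shows four nuts at columns (105,72), (305,78), (500,84) and (697,90), each at a different turn, and the button at (452,360). Next: fit the nuts and fetch the first skewer.

```bash
cat > nuts.py <<'E'
from h import *
d=np.load('gr.npz');inf=dict(R=d['R'],t=d['t'],camera_matrix=d['camera_matrix']);s=8
N=[]
for x,y in [(480,-184),(474,-245),(473,-305),(468,-371)]:
    t=topdown(d['im'],inf,x-30,x+30,y-30,y+30,61.5,s);g=cv2.cvtColor(t,cv2.COLOR_RGB2GRAY)
    m=(g>140).astype('u1');m=cv2.morphologyEx(m,cv2.MORPH_OPEN,np.ones((9,9)))
    cs,_=cv2.findContours(m,0,2);c=min((c for c in cs if cv2.contourArea(c)>300*s),key=lambda c:np.hypot(*(np.array(cv2.minAreaRect(c)[0])-30*s)));r=cv2.minAreaRect(c)
    b=cv2.boxPoints(r);P=np.c_[x+30-b[:,1]/s,y+30-b[:,0]/s];e=P[1]-P[0]
    a=np.arctan2(e[1],e[0]);a=(a+np.pi/4)%(np.pi/2)-np.pi/4
    N.append((P.mean(0),a));
    if __name__=='__main__':print(P.mean(0).round(1),round(float(a),3),np.array(r[1])/s,int(g.max()))
E
python3 nuts.py
cat > act.py <<'E'
from h import *
GZ=19
def tcp(x,y,gz,psi,feed=200): robot.servo_line([x,y,gz-GZ],feed=feed,rotation=down(psi))
def F(): return robot.observe()['contact_force']
rd=0.1
def fetch(x,y,psi):
    grip(.45); robot.movep([x,y,300-GZ],down(psi)); tcp(x,y,206,psi,150)
    grip(0.,30); robot.hold(.1); print('width',robot.observe()['grip_width']*92)
    tcp(x,y,222,psi,80); x2,y2=x-62*np.cos(rd),y-62*np.sin(rd); tcp(x2,y2,222,psi,120)
    tcp(x2,y2,330,psi,200); tcp(x2+5,90,330,psi,250)
    o=robot.observe();print('F',o['contact_force'].round(1),'w',o['grip_width']*92,'t',o['t'])
E
python3 - <<'E'
from act import *
o=robot.observe();robot.movep([500,0,330],down(0.))
fetch(437.7,326.7,-.294)
print(robot.observe()['joints'].round(2))
E
```

```text
[ 478.3 -181.4] -0.062 [29.63299751 30.19973373] 159
[ 476.1 -243.7] -0.579 [28.59961891 27.58506966] 155
[ 473.8 -305.7] -0.527 [27.75736618 27.14249802] 153
[ 460.6 -370.8] 0.382 [13.64213085 25.06892776] 151
width 15.460711919694985
F [ 0.1  0.  -1.2] w 15.709237888028198 t 16.8667
[-1.19 -0.23  0.75  2.05  0.16  1.26 -0.79]
```

```bash
cat >> act.py <<'E'
def insert(x,y,a,f0):
    psi=a
    def to(tip,dx=0,dy=0,p=None,feed=60): tcp(x+dx,y+dy,tip+167,psi if p is None else p,feed)
    to(66,feed=120); tip=66.; off=np.zeros(2);p=psi;log=[]
    k=0;cand=[(dx,dy,dp) for dp in(0,.12,-.12,.24,-.24,.36,-.36) for dx,dy in((0,0),(1.5,0),(-1.5,0),(0,1.5),(0,-1.5))]
    while tip>32.5:
        tip-=1.5; to(tip,*off,p,feed=40); f=F(); log.append((tip,(f[2]-f0).round(1)))
        if f[2]-f0>8:
            tip+=1.5;stuck=tip
            k+=1
            if k>=len(cand): print('fail',log[-6:]);return False
            dx,dy,dp=cand[k]; print('stuck',tip,(f).round(1),'try',cand[k])
            off=np.array([dx,dy]);p=psi+dp; to(tip,*off,p,feed=40)
    print('end',log[-3:],robot.observe()['contact_force'].round(1),robot.observe()['wrist_torque'].round(2)); return True
def release(x,y,psi):
    grip(.45); z=robot.observe()['tcp_pos'][2]+GZ; o=robot.observe()['tcp_pos']; tcp(o[0],o[1],330,yaw(),200); print('t',robot.observe()['t'])
E
python3 - <<'E'
from act import *
x,y,a=478.3,-181.4,-.062
tcp(430,-60,330,a,250); tcp(x,y,290,a,250); robot.hold(.2)
f0=F()[2]; ok=insert(x,y,a,f0); print(ok,f0,robot.observe()['t'])
im,_=snap('scene'); cv2.imwrite('pics/v7.png',cv2.resize(im[130:260,230:430,::-1],(800,520),interpolation=2))
E
```

```text
Traceback (most recent call last):
  File "act.py", line 3, in tcp
    def tcp(x,y,gz,psi,feed=200): robot.servo_line([x,y,gz-GZ],feed=feed,rotation=down(psi))
                                  ~~~~~~~~~~~~~~~~^^^^^^^^^^^^^^^^^^^^^^^^^^^^^^^^^^^^^^^^^^
cell.IKError: the arm cannot follow that straight line within its joint ranges
```

```bash
sed -i 's/^def tcp.*/def tcp(x,y,gz,psi,feed=200):\n    try: robot.servo_line([x,y,gz-GZ],feed=feed,rotation=down(psi))\n    except robot.IKError: print("movep"); robot.movep([x,y,gz-GZ],down(psi))/' act.py
python3 - <<'E'
from act import *
x,y,a=478.3,-181.4,-.062
robot.movep([x,y,310-GZ],down(a)); print(robot.observe()['joints'].round(2)); robot.hold(.2)
f0=F()[2]; ok=insert(x,y,a,f0); print(ok,f0,robot.observe()['t'])
im,_=snap('scene'); cv2.imwrite('pics/v7.png',cv2.resize(im[130:260,230:430,::-1],(800,520),interpolation=2))
E
```

```text
[-0.67  0.19  1.12  1.86 -0.18  1.21  0.45]
end [(34.5, np.float64(-0.7)), (33.0, np.float64(-0.6)), (31.5, np.float64(-1.4))] [ 0.4 -0.2 -1.7] [-0.05  0.1  -0.01]
True -0.2968511662007327 25.0583
```

View pics/v7.png

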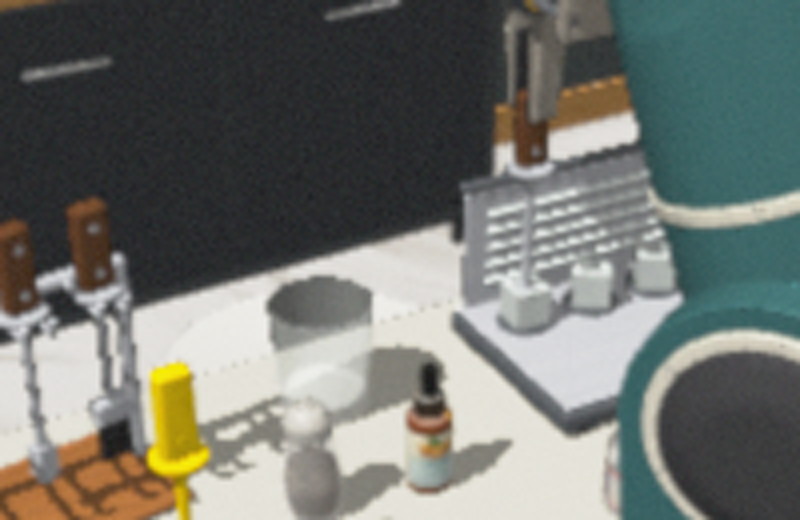

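Skewer stands in the leftmost socket with its collar low and no resistance felt. Releasing it, then the second.

```bash
python3 - <<'E'
from act import *
release(0,0,0)
robot.movep([430,0,330],down(0.))
fetch(448.7,223.2,.33); print(robot.observe()['joints'].round(2))
x,y,a=476.1,-243.7,-.579
robot.movep([400,y,330-GZ],down(a)); print(robot.observe()['joints'].round(2)); tcp(x,y,300,a,150); robot.hold(.2)
f0=F()[2]; ok=insert(x,y,a,f0); print(ok,f0,robot.observe()['t'])
im,_=snap('scene'); cv2.imwrite('pics/v8.png',cv2.resize(im[130:260,230:430,::-1],(800,520),interpolation=2))
E
```

```text
t 26.4667
width 15.673569928490465
F [ 0.  -0.5 -0. ] w 15.88328101236463 t 32.1167
[-1.43 -0.28  0.95  2.04  0.24  1.28 -0.24]
[-0.61 -0.02  1.11  1.92  0.02  1.23 -0.09]
end [(34.5, np.float64(0.5)), (33.0, np.float64(0.2)), (31.5, np.float64(0.5))] [ 0.8  0.3 -0.8] [ 0.03  0.07 -0.02]
True -1.312623633646803 40.7333
```

View pics/v8.png

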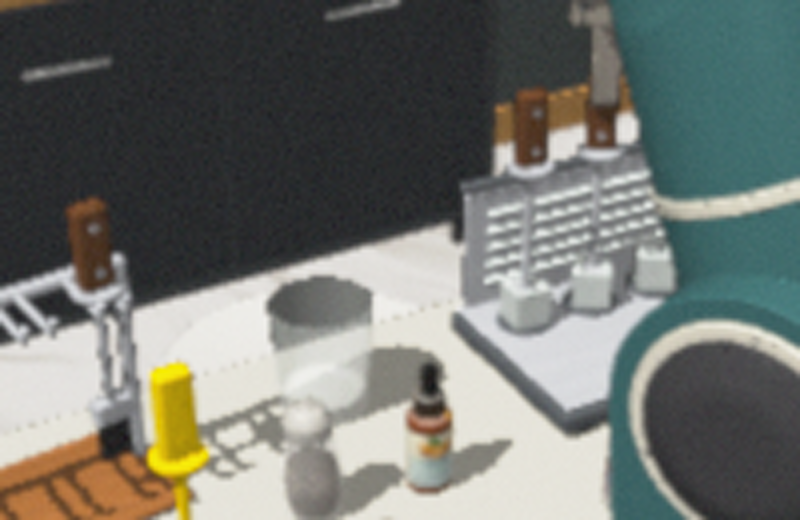

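Both skewers stand home, their collars at the same low height. Now the brush, locating the glass afresh after it is lifted.

```bash
python3 - <<'E'
from act import *
release(0,0,0)
robot.movep([430,0,330],down(0.))
fetch(453.,171.7,.155)
G=[]
for c in('top','scene','wrist'):
    im,inf=snap(c)
    for d in viewer.pinpoint('tumbler',c): 
        w=towld(d['at'],inf);print(c,round(d['confidence'],2),w.round(1))
        if d['confidence']>.5 and abs(w[2])<15:G.append(w)
g=np.median(G,0);print(g,robot.observe()['t'])
np.save('g.npy',g)
E
```

```text
t 42.1417
width 16.007611140316683
F [-1.1  0.5 -0.7] w 16.012543394177282 t 47.625
top 0.77 [521.7   1.1   1.5]
top 0.61 [ 470.  -309.2   61.2]
scene 0.74 [400.   91.1 159.2]
wrist 0.9 [520.4   2.2   1.8]
wrist 0.36 [ 471.8 -365.3   61.7]
[521.0687566    1.62389336   1.64420487] 47.925
```

The glass has been knocked to about (521, 2); two cameras agree. Placing the brush there.

```bash
python3 - <<'E'
from act import *
g=np.load('g.npy');psi=.155
robot.movep([g[0],g[1],320-GZ],down(psi)); robot.hold(.2); f0=F()[2]
im,inf=snap('top')
print([ (round(d['confidence'],2),towld(d['at'],inf).round(1)) for d in viewer.pinpoint('tumbler','top')])
tcp(g[0],g[1],110+167,psi,150); tip=110
while tip>14:
    tip-=4 if tip>24 else 2; tcp(g[0],g[1],tip+167,psi,80); f=F()
    if abs(f[2]-f0)>4 or np.hypot(f[0],f[1])>6: print('contact',tip,f);break
print(tip,F().round(1))
im,_=snap('scene'); cv2.imwrite('pics/v9.png',cv2.resize(im[130:260,230:430,::-1],(800,520),interpolation=2))
E
```

```text
[]
14 [-0.4 -0.2 -1.1]
```

View pics/v9.png

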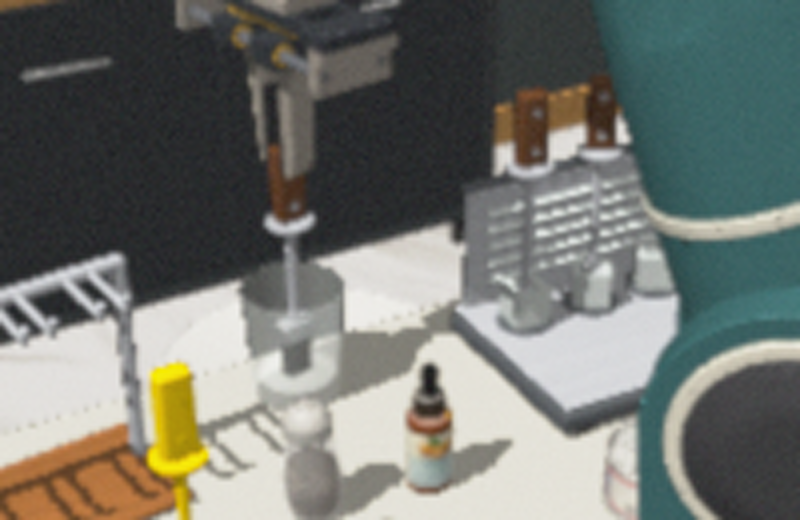

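```bash
python3 - <<'E'
from act import *
o=robot.observe();x,y,z=o['tcp_pos'];f0=o['contact_force'][2]
for k in range(4):
    z-=1; robot.servo_line([x,y,z],feed=30)
    if F()[2]-f0>1.5: break
print(z,F().round(1))
grip(.3); robot.hold(.5); robot.servo_line([x,y,311],feed=120); grip(0.,30)
robot.movep([383,-291.5,300],down(np.pi/2)); robot.hold(.3)
print(robot.observe()['t'],robot.observe()['joints'].round(2))
im,inf=snap('scene'); cv2.imwrite('pics/v10.png',cv2.resize(im[130:260,230:430,::-1],(800,520),interpolation=2))
im2,i2=snap('top'); 
for n in('tumbler','brush','brush_grip','skewer0','skewer0_grip','button_top'):
    for c,i in(('scene',inf),('top',i2)):
        for d in viewer.pinpoint(n,c):print(n,c,round(d['confidence'],2),towld(d['at'],i).round(1))
E
```

```text
158.94116479611125 [ 0.3  0.1 -0.2]
61.5333 [-0.51  0.06  1.17  1.91 -0.06  1.21  2.25]
tumbler scene 0.58 [522.3   4.4   1. ]
tumbler top 0.78 [ 5.217e+02 -1.000e-01  9.000e-01]
brush top 0.54 [524.   -3.4  11.8]
brush_grip scene 0.81 [517.2  -1.4 176.4]
brush_grip top 0.42 [524.6   1.7 178.3]
skewer0 scene 0.88 [305.6 177.4  -3.2]
skewer0 scene 0.85 [312.4 395.    2.3]
skewer0 scene 0.7 [ 479.5 -248.9   35. ]
skewer0 scene 0.59 [ 482.1 -179.6   37.1]
skewer0 top 0.73 [317.5 394.6   4.2]
skewer0 top 0.64 [308.2 174.4  -2.2]
skewer0 top 0.63 [ 480.2 -183.3   29.5]
skewer0 top 0.51 [ 477.2 -241.9   30.6]
skewer0_grip scene 0.77 [ 484.1 -182.5  196.9]
skewer0_grip top 0.55 [ 477.2 -183.2  199.3]
button_top scene 0.92 [ 380.6 -289.7   49.8]
button_top top 0.74 [ 383.4 -291.9   52.4]
button_top top 0.15 [ 477.4 -242.3   60.4]
```

View pics/v10.png

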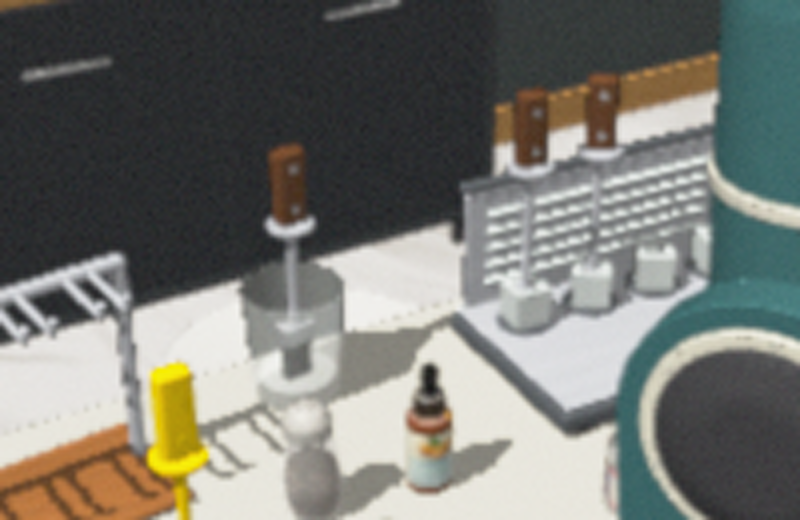

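The brush stands upright in the glass, and both skewers read home (tip z about 30–37, nominal 31.5). Pressing the button.

```bash
python3 - <<'E'
from act import *
robot.servo_line([383,-291.5,60],feed=150); robot.hold(.2); f0=F()[2]; z=52.;print(f0)
tr=[]
while z>41.5:
    z-=.7; robot.servo_line([383,-291.5,z],feed=20); o=robot.observe(); f=o['contact_force'][2]-f0; tr.append((round(o['tcp_pos'][2],1),round(f,1)))
    if f>11: break
robot.hold(.3);print(tr,F().round(1))
robot.servo_line([383,-291.5,300],feed=120); robot.movep([400,-100,330],down(np.pi/2)); robot.hold(.3)
im,inf=snap('scene');im2,i2=snap('top')
for n in('tumbler','brush','brush_grip','skewer0','button_top','salt_shaker','vanilla_bottle'):
    for c,i in(('scene',inf),('top',i2)):
        for d in viewer.pinpoint(n,c):print(n,c,round(d['confidence'],2),towld(d['at'],i).round(1))
cv2.imwrite('pics/v11.png',np.vstack([cv2.resize(im[120:320,120:440,::-1],(640,400)),cv2.resize(im2[160:260,200:440,::-1],(640,200))])[:600])
print(robot.observe()['t'])
E
```

```text
0.5404611150727242
[(np.float64(51.2), np.float64(-0.2)), (np.float64(50.6), np.float64(-0.5)), (np.float64(49.9), np.float64(-1.4)), (np.float64(49.2), np.float64(0.2)), (np.float64(48.4), np.float64(-0.5)), (np.float64(47.8), np.float64(0.0)), (np.float64(47.1), np.float64(-0.1)), (np.float64(46.4), np.float64(-0.5)), (np.float64(45.7), np.float64(0.5)), (np.float64(45.0), np.float64(-1.1)), (np.float64(44.3), np.float64(0.1)), (np.float64(43.6), np.float64(-1.0)), (np.float64(42.9), np.float64(-0.2)), (np.float64(42.2), np.float64(-0.6)), (np.float64(41.5), np.float64(-0.3))] [-0.9 -0.3  0.3]
tumbler scene 0.87 [524.1   2.6   0.6]
tumbler top 0.8 [521.8   2.4   2.2]
tumbler top 0.26 [524.1   3.8  13.9]
brush top 0.67 [524.2   3.6  11.4]
brush_grip scene 0.76 [520.6  -4.8 175.3]
brush_grip scene 0.22 [ 475.5 -369.6   59.3]
brush_grip top 0.71 [519.1   2.1 179.2]
skewer0 scene 0.82 [305.1 174.8  -2.2]
skewer0 scene 0.7 [ 483.1 -181.   196.4]
skewer0 scene 0.61 [ 475.7 -248.1   60.7]
skewer0 scene 0.58 [ 383.2 -290.4   50.6]
skewer0 scene 0.57 [ 476.3 -303.1   63.6]
skewer0 scene 0.56 [ 482.2 -181.1   31. ]
skewer0 scene 0.55 [ 481.6 -248.9   35.7]
skewer0 top 0.67 [314.3 394.8   2.5]
skewer0 top 0.52 [313.1 174.1  -0.5]
skewer0 top 0.16 [376.7  63.8  -1.8]
button_top scene 0.69 [ 382.5 -289.6   52.1]
button_top top 0.56 [ 383.  -291.9   47.4]
button_top top 0.26 [ 478.6 -271.2    0.5]
salt_shaker scene 0.76 [378.9  57.7   3. ]
salt_shaker top 0.51 [376.   61.1  -2.4]
vanilla_bottle scene 0.83 [361.3 -28.    1.2]
vanilla_bottle scene 0.25 [ 476.6 -304.7   63.7]
vanilla_bottle top 0.59 [475.5 276.5   4.9]
vanilla_bottle top 0.51 [363.1 -28.1   2.4]
vanilla_bottle top 0.33 [ 472. -365.   62.]
72.7667
```

View pics/v11.png

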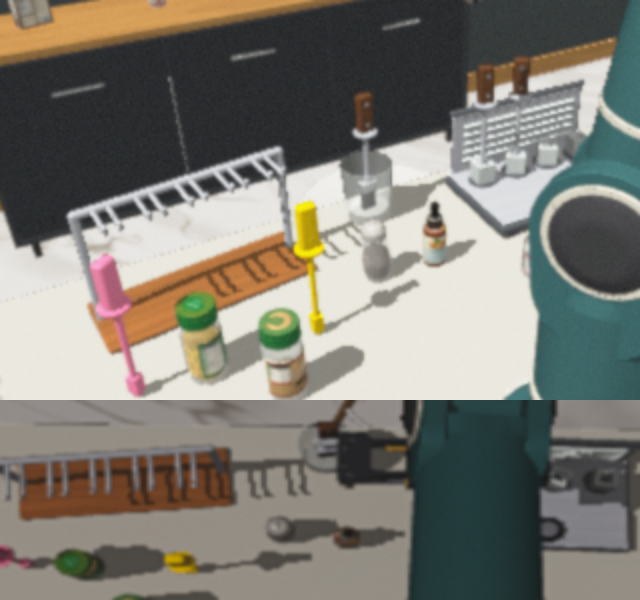

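No force was felt, so the button was not pressed. Checking whether the fingers really shut.

```bash
python3 - <<'E'
from act import *
o=robot.observe();print(o['grip_width']*92,o['tcp_pos'],yaw()); grip(0.,30);robot.hold(.3);print(robot.observe()['grip_width']*92)
robot.movep([383,-291.5,300],down(np.pi/2));robot.servo_line([383,-291.5,75],feed=150); robot.hold(.2)
im,inf=snap('wrist');print(wpix([383,-291.5,49.5],inf))
cv2.imwrite('pics/v12.png',cv2.resize(im[...,::-1],(800,500)))
print(robot.observe()['tcp_pos'],robot.observe()['t'])
E
```

```text
0.6961392210884392 [399.99879655 -99.98429757 330.01619898] 1.5708154474481302
0.6708162771095796
[316.85987639 213.03588793]
[ 383.28757934 -291.51064605   75.33146779] 75.9833
```

View pics/v12.png

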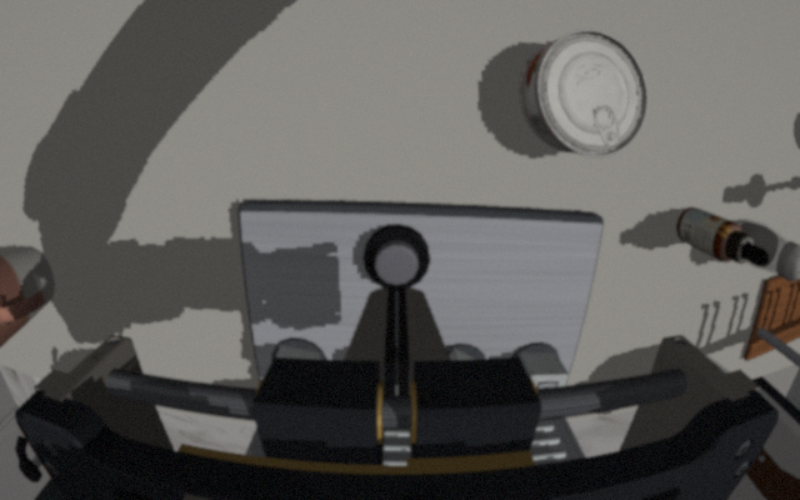

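```bash
python3 - <<'E'
from act import *
inf=viewer.camera_info('wrist');print('tcp pix',wpix([383,-291.5,75],inf), 'cam',-inf['R'].T@inf['t'])
x,y=381.5,-291.5; f0=F()[2]
for z in(60,54,50,48,46,44,43,42,41,40):
    robot.servo_line([x,y,z],feed=40); robot.hold(.1); o=robot.observe(); print(z,o['tcp_pos'].round(1),(o['contact_force']-[0,0,f0]).round(1),o['wrist_torque'].round(2))
    if o['contact_force'][2]-f0>12: break
im,inf=snap('wrist');print(wpix([381.5,-291.5,42],inf))
cv2.imwrite('pics/v13.png',cv2.resize(im[120:320,200:440,::-1],(720,600),interpolation=2))
print(robot.observe()['t'])
E
```

```text
tcp pix [316.79800546 225.97308318] cam [ 297.64498844 -291.08412102  274.26814334]
60 [ 381.5 -291.7   60. ] [-1.   0.3 -1.3] [0.07 0.03 0.02]
54 [ 381.5 -291.6   54. ] [-0.9  0.5 -0.5] [0.02 0.03 0.05]
50 [ 381.5 -291.5   50. ] [-0.5  0.1 -0.4] [0.04 0.05 0.04]
48 [ 381.5 -291.5   48. ] [-0.2  0.8 -0.7] [ 0.05 -0.01  0.03]
46 [ 381.5 -291.5   46. ] [ 0.1 -0.   0.2] [0.03 0.01 0.05]
44 [ 381.5 -291.5   44. ] [ 0.1 -0.2 -1.2] [ 0.    0.   -0.02]
43 [ 381.5 -291.5   43. ] [-0.2 -0.2 -1.1] [ 0.   -0.04 -0.03]
42 [ 381.5 -291.5   42. ] [-0.4 -0.1 -0.9] [ 0.02  0.03 -0.05]
41 [ 381.5 -291.5   41. ] [-0.2  0.9 -1.4] [-0.01 -0.05  0.02]
40 [ 381.5 -291.5   40. ] [ 0.7  0.7 -0.6] [ 0.   -0.01 -0.05]
[316.78032711 227.70066356]
79.8583
```

View pics/v13.png

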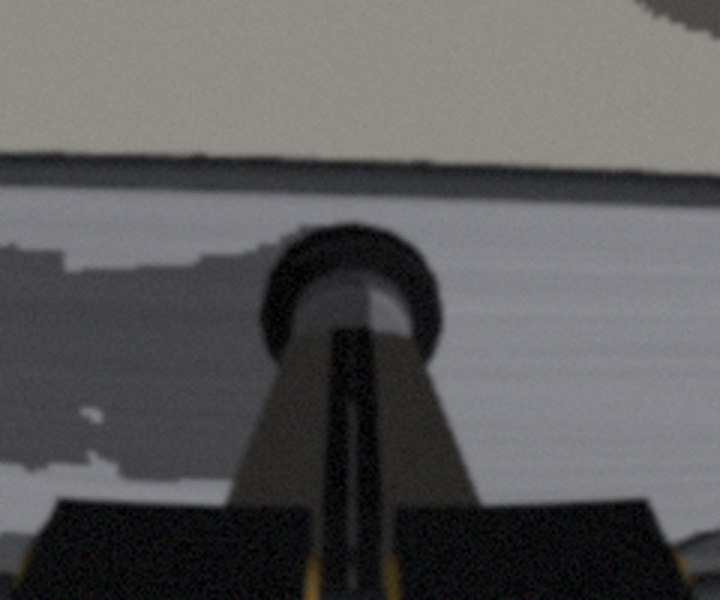

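```bash
python3 - <<'E'
from act import *
x,y=381.5,-291.5
for z in(70,60,52,48,44,41,40):
    robot.servo_line([x,y,z],feed=80); robot.hold(.25); o=robot.observe(); print(z,o['tcp_pos'].round(2),o['contact_force'].round(1),o['joint_torque'].round(2))
im,inf=snap('wrist'); np.savez('b40.npz',im=im,**inf)
t0=o['joint_torque']
for z in np.arange(39,33.9,-1):
    robot.servo_line([x,y,z],feed=20); robot.hold(.1); o=robot.observe(); print(z,o['tcp_pos'].round(2),o['contact_force'].round(1),o['joint_torque'].round(2))
    if abs(o['joint_torque'][1]-t0[1])>6 or o['contact_force'][2]>12:break
im,inf=snap('scene'); cv2.imwrite('pics/v14.png',np.hstack([cv2.resize(im[150:250,320:420,::-1],(600,600),interpolation=2)]))
print(robot.observe()['t'])
E
```

```text
70 [ 381.25 -291.38   69.67] [ 0.  -0.  -0.1] [-4.000e-02 -3.408e+01  7.690e+00 -1.655e+01  6.000e-02  3.000e-02
  0.000e+00]
60 [ 381.59 -291.62   60.15] [ 0.3 -0.3  0.5] [ 3.000e-02 -3.467e+01  7.790e+00 -1.601e+01  6.000e-02  2.000e-02
 -0.000e+00]
52 [ 381.58 -291.57   52.14] [-0.1 -0.8 -0.1] [ 1.000e-02 -3.534e+01  7.880e+00 -1.558e+01  6.000e-02  2.000e-02
 -0.000e+00]
48 [ 381.54 -291.55   48.04] [ 0.2 -0.5 -0.3] [ 1.000e-02 -3.568e+01  7.920e+00 -1.537e+01  6.000e-02  2.000e-02
 -0.000e+00]
44 [ 381.53 -291.54   44.03] [ 0.1 -0.4  0.3] [ 1.000e-02 -3.599e+01  7.960e+00 -1.515e+01  6.000e-02  2.000e-02
 -0.000e+00]
41 [ 381.51 -291.51   41.02] [ 0.3  0.1 -0. ] [ 1.000e-02 -3.623e+01  7.990e+00 -1.499e+01  6.000e-02  2.000e-02
 -0.000e+00]
40 [ 381.51 -291.53   40.  ] [-0.8 -0.2 -0. ] [ 0.000e+00 -3.633e+01  8.000e+00 -1.494e+01  6.000e-02  2.000e-02
 -0.000e+00]
39.0 [ 381.48 -291.52   38.98] [0.  0.9 0.2] [-0.000e+00 -3.639e+01  8.000e+00 -1.488e+01  6.000e-02  2.000e-02
  0.000e+00]
38.0 [ 381.5  -291.52   37.99] [ 0.9 -0.1  0.3] [ 0.000e+00 -3.647e+01  8.010e+00 -1.482e+01  6.000e-02  2.000e-02
  0.000e+00]
37.0 [ 381.48 -291.49   36.98] [-0.6  0.6 -0.2] [-0.000e+00 -3.655e+01  8.010e+00 -1.477e+01  5.000e-02  2.000e-02
  0.000e+00]
36.0 [ 381.48 -291.51   35.98] [-0.1 -0.1 -0.3] [-0.000e+00 -3.662e+01  8.020e+00 -1.472e+01  5.000e-02  2.000e-02
  0.000e+00]
35.0 [ 381.47 -291.5    34.97] [ 0.4 -0.  -0.5] [ 0.000e+00 -3.670e+01  8.030e+00 -1.466e+01  5.000e-02  2.000e-02
  0.000e+00]
34.0 [ 381.49 -291.49   33.99] [ 0.5 -0.2  0.3] [-0.000e+00 -3.678e+01  8.030e+00 -1.461e+01  5.000e-02  2.000e-02
  0.000e+00]
85.8583
```

```bash
python3 - <<'E'
from act import *
s=viewer.read_camera('scene');t=viewer.read_camera('top');w=viewer.read_camera('wrist')
d=np.load('b40.npz')['im']; g=np.load('gr.npz')
f=lambda a:cv2.resize(a,(390,290),interpolation=2)
cv2.imwrite('pics/v15.png',np.vstack([np.hstack([f(s[150:240,320:440]),f(t[170:270,360:490])]),np.hstack([f(w[150:300,220:420]),f(d[150:300,220:420])])])[...,::-1])
inf=viewer.camera_info('wrist')
print(viewer.camera_info('top')['R'][0],[ (d['confidence'],towld(d['at'],inf).round(1)) for d in viewer.pinpoint('button_top','wrist')],robot.observe()['t'])
E
```

```text
[ 0.01452673 -0.99989293 -0.0017625 ] [(0.84, array([ 382.1, -292.8,   50. ]))] 86.0583
```

View pics/v15.png

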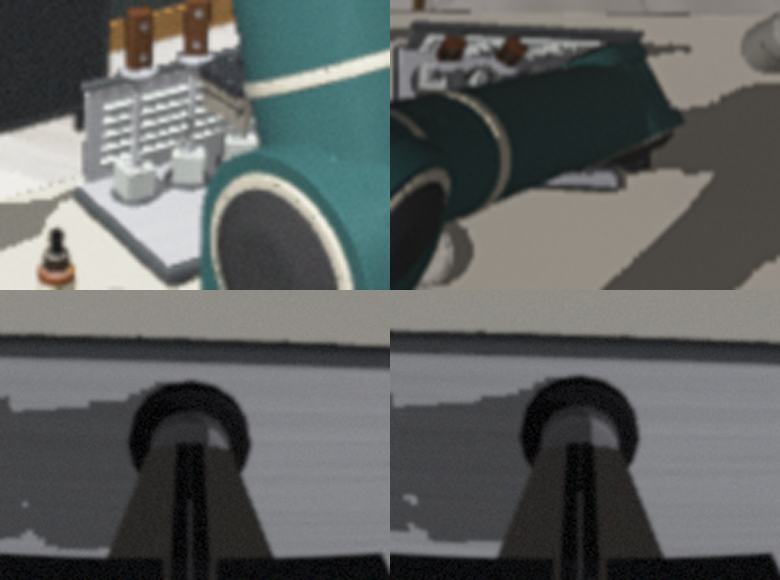

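```bash
python3 - <<'E'
from act import *
def prof(im,lab):
    g=cv2.cvtColor(im,cv2.COLOR_RGB2GRAY).astype(int); print(lab,'rows190+',g[186:236,312:316].mean(1).round().astype(int).tolist())
inf=viewer.camera_info('wrist'); w=viewer.read_camera('wrist'); prof(w,'z34')
d=np.load('b40.npz'); prof(d['im'],'z40')
i40=dict(R=d['R'],t=d['t'],camera_matrix=d['camera_matrix'])
v=cv2.resize(cv2.imread('pics/v12.png')[...,::-1],(640,400),interpolation=cv2.INTER_AREA); prof(v,'z75 unpressed')
for n,i,off in(('34',inf,0),('40',i40,0)):
    for nm,x,z in(('front',368,49.5),('front',368,43.5),('mid',382,49.5),('mid',382,43.5),('bezfront',362,40),('bezfront',362,34)): print(n,nm,z,wpix([x,-291.5,z],i).round(1))
# raise to 75, same measure
robot.servo_line([381.5,-291.5,75],feed=150); robot.hold(.2); w=viewer.read_camera('wrist'); i=viewer.camera_info('wrist'); prof(w,'z75')
for nm,x,z in(('front',368,49.5),('front',368,43.5),('bezfront',362,40),('bezfront',362,34)): print('75',nm,z,wpix([x,-291.5,z],i).round(1))
E
```

```text
z34 rows190+ [70, 93, 112, 121, 128, 130, 130, 131, 132, 125, 110, 81, 43, 13, 9, 12, 19, 20, 16, 17, 14, 18, 13, 13, 12, 9, 17, 29, 33, 34, 36, 39, 44, 49, 49, 53, 50, 49, 49, 47, 46, 45, 36, 24, 14, 12, 10, 8, 7, 8]
z40 rows190+ [115, 123, 128, 128, 132, 131, 127, 112, 82, 46, 16, 8, 8, 20, 18, 18, 16, 20, 19, 19, 19, 18, 22, 23, 32, 35, 39, 38, 43, 46, 51, 50, 51, 50, 48, 48, 49, 49, 48, 48, 46, 44, 38, 22, 12, 10, 6, 12, 11, 8]
z75 unpressed rows190+ [18, 19, 18, 18, 18, 20, 31, 37, 43, 52, 70, 82, 88, 90, 91, 91, 90, 90, 89, 90, 90, 88, 89, 88, 88, 87, 87, 88, 87, 88, 88, 88, 87, 86, 87, 86, 87, 86, 84, 79, 69, 51, 26, 13, 9, 8, 11, 10, 10, 11]
34 front 49.5 [316.7 216.7]
34 front 43.5 [316.7 213.3]
34 mid 49.5 [316.7 236.6]
34 mid 43.5 [316.8 232.8]
34 bezfront 40 [316.7 202.9]
34 bezfront 34 [316.8 200. ]
40 front 49.5 [316.7 213.3]
40 front 43.5 [316.8 210.1]
40 mid 49.5 [316.8 232.8]
40 mid 43.5 [316.8 229.2]
40 bezfront 40 [316.8 200. ]
40 bezfront 34 [316.8 197.3]
z75 rows190+ [15, 19, 18, 20, 15, 17, 21, 20, 18, 26, 34, 40, 49, 62, 77, 87, 92, 90, 90, 92, 90, 90, 88, 89, 90, 88, 90, 88, 89, 88, 88, 88, 88, 88, 86, 87, 87, 88, 88, 87, 86, 80, 66, 47, 20, 6, 8, 7, 9, 9]
75 front 49.5 [316.4 198. ]
75 front 43.5 [316.4 195.6]
75 bezfront 40 [316.4 187. ]
75 bezfront 34 [316.4 184.9]
```

The images show the button unpressed with the fingertips still above it. The tips sit about 17 mm short of the stated TCP; v9 agrees. I'll go lower under force guard.

```bash
python3 - <<'E'
from act import *
x,y=381.5,-291.5
robot.servo_line([x,y,36],feed=120);robot.hold(.2);f0=F()[2];z=36.;tr=[]
while z>18:
    z-=.7;robot.servo_line([x,y,z],feed=15);robot.hold(.05);f=F()[2]-f0;tr.append((round(z,1),round(f,1)))
    if f>12:break
robot.hold(.3);print(tr,F().round(1))
w=viewer.read_camera('wrist');g=cv2.cvtColor(w,cv2.COLOR_RGB2GRAY).astype(int);print(g[195:236,312:316].mean(1).round().astype(int).tolist())
print(robot.observe()['t'])
E
```

```text
[(35.3, np.float64(-0.3)), (34.6, np.float64(-1.1)), (33.9, np.float64(-0.0)), (33.2, np.float64(-0.2)), (32.5, np.float64(-0.9)), (31.8, np.float64(-0.5)), (31.1, np.float64(0.3)), (30.4, np.float64(-0.4)), (29.7, np.float64(-0.3)), (29.0, np.float64(0.5)), (28.3, np.float64(-0.1)), (27.6, np.float64(-0.2)), (26.9, np.float64(-0.2)), (26.2, np.float64(-0.8)), (25.5, np.float64(-0.4)), (24.8, np.float64(0.4)), (24.1, np.float64(-0.9)), (23.4, np.float64(-2.0)), (22.7, np.float64(-0.5)), (22.0, np.float64(-0.9)), (21.3, np.float64(0.0)), (20.6, np.float64(1.1)), (19.9, np.float64(1.4)), (19.2, np.float64(2.0)), (18.5, np.float64(1.5)), (17.8, np.float64(2.8))] [-0.2 -1.2  2.9]
[115, 125, 128, 128, 132, 132, 131, 129, 119, 94, 54, 18, 12, 10, 10, 16, 20, 18, 15, 16, 10, 12, 7, 7, 10, 7, 23, 29, 34, 38, 40, 45, 44, 39, 26, 16, 12, 6, 9, 10, 7]
95.6083
```

Contact found at about z = 21. Continuing until it bottoms out.

```bash
python3 - <<'E'
from act import *
x,y=381.5,-291.5;z=17.8;tr=[];f0=-.4
while z>10:
    z-=.5;robot.servo_line([x,y,z],feed=15);robot.hold(.05);f=F()[2]-f0;tr.append((round(z,1),round(f,1)))
    if f>12:break
robot.hold(.4);print(tr,F().round(1))
w=viewer.read_camera('wrist')
robot.servo_line([x,y,60],feed=100);print(F().round(1)); robot.servo_line([x,y,300],feed=150)
robot.movep([430,60,330],down(np.pi/2)); robot.hold(.5)
im,inf=snap('scene');im2,i2=snap('top')
for n in('tumbler','brush','brush_grip','skewer0','skewer0_grip','button_top','salt_shaker','vanilla_bottle'):
    for c,i in(('scene',inf),('top',i2)):
        for d in viewer.pinpoint(n,c):
            if d['confidence']>.4:print(n,c,round(d['confidence'],2),towld(d['at'],i).round(1))
cv2.imwrite('pics/v16.png',np.vstack([cv2.resize(im[130:260,230:438,::-1],(640,400),interpolation=2),cv2.resize(im2[160:260,200:440,::-1],(640,200))]))
print(robot.observe()['t'])
E
```

```text
[(17.3, np.float64(3.3)), (16.8, np.float64(4.4)), (16.3, np.float64(4.9)), (15.8, np.float64(5.2)), (15.3, np.float64(4.2)), (14.8, np.float64(4.5)), (14.3, np.float64(9.3)), (13.8, np.float64(15.8))] [-1.5  1.2 14.4]
[0.4 0.7 0.2]
tumbler scene 0.86 [524.1   3.1  -0.7]
brush_grip scene 0.76 [518.3  -3.3 179.1]
skewer0 scene 0.82 [ 476.1 -251.1   36.3]
skewer0 scene 0.79 [306.1 175.   -0.4]
skewer0 scene 0.66 [313.5 396.8   2. ]
skewer0 scene 0.58 [ 480.4 -179.9   32.6]
skewer0 scene 0.57 [ 480.3 -181.4  196. ]
skewer0 top 0.69 [ 479.7 -186.1   30.8]
skewer0 top 0.64 [318.3 396.1   1.6]
skewer0 top 0.5 [312.2 175.1  -1.9]
skewer0 top 0.43 [ 478.  -243.9   29.5]
skewer0_grip scene 0.83 [ 481.4 -181.4  198.5]
skewer0_grip scene 0.55 [ 475.1 -305.2   66.9]
button_top top 0.69 [ 383.6 -292.2   49.3]
button_top top 0.61 [ 480.  -247.3   61.9]
salt_shaker scene 0.7 [380.6  59.1   1.5]
salt_shaker scene 0.69 [ 478.9 -248.3   33.1]
vanilla_bottle scene 0.84 [364.8 -31.7  -2.1]
103.55
```

View pics/v16.png

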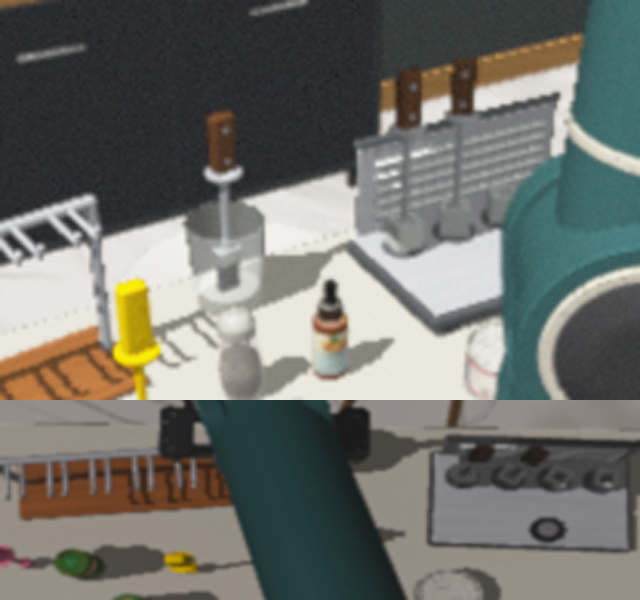

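Everything is in place and the arm is clear, so I'm handing in.

```bash
python3 -c "
from act import *
robot.job_done();print(robot.observe()['t'])"
```

```text
the job is handed in; nothing more can be done
the job is handed in; nothing more can be done
```

I handed the job in at about 104 s on the robot's clock, and all my last checks agreed. The system reports no verdict.

- **Skewers:** Only two were present. Both dropped straight into the two leftmost sockets at the nut angles I measured, without needing a turning search. Their tips read about 30–36 mm above the counter, against 31.5 mm fully home.
- **Brush and glass:** The glass was knocked about 30 mm aside during the run. I found it again at (521, 2) and the brush stands upright in it.
- **Start button:** My first press attempts touched nothing, because the shut fingertips sit about 28 mm short of the stated TCP. Going lower under force control gave about 5 N of spring, then a hard stop (about 15 N). After I backed off, the button read about 49 mm high, which is released.
- **Bystanders:** The salt shaker and dropper bottle still read at their starting places, within detector noise. The arm was clear of everything at hand-in.

The detector also gave some false reports, such as "skewers" at the pink and yellow look-alikes. I set these aside after checking the pictures.

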